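# Lift the boiled egg with tongs at a science stall

## Task

Pick up the steel tongs and use them to lift the boiled egg out of its stand: bring the open jaws down on either side of the egg, squeeze them shut on it and raise it straight out, never touching the egg with the gripper or arm itself. Finish while still holding the tongs closed on the egg, quite still, with the whole egg at least 15 cm above the tabletop for the visitors to see; leave the beaker, the jars and the black case where they are.

Things in the scene. Friction and masses are not known exactly. Their poses are not given: they have to be found in the camera images.
- tongs_grip (a point): Loose steel kitchen tongs, 236 mm long, 120 g, lying flat. Point: their middle, between the arms, half-way up (13 mm over the underside; arms 26 mm tall). x: from hinge (100 mm behind) to jaws; z up; arms close sideways, along y, mirrored. Grip here across both black sleeves (70 mm long): 56 mm over their outsides when open, 50 to carry with jaws still wide, 36 closed on the egg.
- tongs_jaw (a point): Point half-way between the tongs' jaws, half-way up, 100 mm ahead of tongs_grip along x, same axes. Each jaw: upright plate 36 mm long, 26 mm tall, with two upright ribs inside, 24 mm apart, that centre a round thing. Gap between opposite ribs: 77 mm open, 65 with sleeves at 50 mm, 37 closed on the egg. Open jaws: 105 mm over their outsides.
- tongs_left (a joint): Angle (rad) by which each arm of the tongs is pressed in (both move together): 0 = sprung fully open, 0.10 = closed on the egg, stop at 0.14. The spring pushes outward at the sleeves with 4 N per side when open, 6.5 N closed on the egg. Squeezed with F newtons at the sleeves, the jaws press the egg with about F/2 - 3 N.
- egg_center (a point): Brown hard-boiled hen's egg, 57 mm tall, 43 mm across (widest about half-way up), about 55 g, standing upright and loose in the egg stand. Point: its middle, half-way up, some 36 mm above the table at the start; tongs held level with this point pass about 8 mm above the stand's rim.
- egg_stand: Low white ceramic egg stand, fixed to the table, 64 mm across at the foot, 44 mm across at its rim, 15 mm tall; origin at the centre of its underside. The egg sits in its hollow top.
- beaker: Bystander: clear glass beaker, 72 mm across, 95 mm tall; origin at the centre of its underside.
- wide_jar: Bystander: wide glass jar with a black lid, 72 mm across, 85 mm tall; origin at the centre of its underside.
- slim_jar: Bystander: slim clear jar with a white lid, 52 mm across, 80 mm tall; origin at the centre of its underside.
- case: Bystander: flat black plastic case, 90 x 150 x 28 mm, lying on the table; origin at the centre of its underside.
Mind the look-alikes: they are no part of the job. Leave any orange or pink look-alike of the part that bears egg_center alone.

How it is judged:
By the outcome, as a careful person would: the job done as asked, in the order asked, and still so for the second after the job is handed in, while the arm keeps its last pose, push and grip.
It also fails if it takes over 48 s, if anything falls off the work surface, if the arm or the gripper's body presses on something with over 40 N, if the wrist force passes 120 N, or if a joint passes its speed limit or range.

## Robot

A 6-joint arm with a two-finger parallel gripper is mounted at the origin on the work surface. World frame = base frame: x ahead of the robot, y to its left, z up, the work surface at z = 0. Lengths are in m, angles in rad, forces in N, time in s.
With the tool pointing down it reaches from about 0.25 to 0.775 m from the base axis. Payload 8.9 kg.
Tool frame: the origin (TCP) lies between the finger pads; the fingertips stand 8 mm ahead of it and the grasp point (between the pads) lies 11 mm behind it (finger_overhang is the distance from the TCP to the fingertips, in m); z points along the fingers, y is the direction in which the jaws open and shut (so a half turn about z gives the same grasp; the last joint's range is limited). The gripper opens to 85 mm and grips with 20 to 120 N. Pads are 22 mm wide; open, the fingers measure 114 mm over their backs; the gripper's body (76 mm by 85 mm) begins 54 mm behind the grasp point. The pads swing forward as they close: fully open they stand 13 mm farther back than shut.
Start: joints at [1.17, 0.291, -0.153, 1.127, 0, 1.431], TCP at [0.136, 0.507, 0.239] pointing down, gripper open.
Joint ranges: [-2.52, 2.52], [-0.91, 1.74], [-1.3, 1.37], [-1.96, 2.02], [-1.52, 1.47], [-3.14, 3.14]. Speed limits (rad/s): [2.22, 2.22, 2.79, 3.14, 3.14, 3.14].

## Interface

Orientations are given as a 3x3 rotation matrix whose columns are the frame's x, y, z axes.
In Python, from cell import state, camera, camera_params, close_job, finger_overhang gives the robot as it stands.
- The arm moves only by the tool play_rows, never from a script. Its arguments are lists of equal length, an entry for each row: "offset": the shift along the tool's x, y, z in mm, a list of three; "twist": the turn about the tool's z in rad; "fingers": the opening, from 0 (shut) to 1 (fully open). A call has 1 to 8 rows; each row is the pose to reach, as a shift and turn from the pose commanded when the call began, along the tool's axes at that moment; what a row does not reach only later rows make up. A row lasts 1/8 s, in which the tool goes at most 62.5 mm and 10.7 degrees, less where a joint would pass 70% of its speed; a pose out of reach is approached as far as the arm can. A call with a gripper value outside its range is refused whole. The fingers move at their own pace and stop on an object; "newtons" is the grip in N (left out, the last holds). Time passes only in rows, so rows that repeat a pose let the fingers close. It gives the time, the measured TCP pose, the force and the opening at its end, in the units of the state.
- state(): the state, without advancing time (a new reading comes with each control period).
- camera(name): name is "side" or "top" or "wrist"; returns the picture (384x512x3 uint8, red, green, blue); there is no depth.
- camera_params(name): a dict with "fx", "fy", "cx", "cy" (pixels), "extrinsics" (4x4, takes a point from world to camera coordinates). Camera axes: x right, y down, z forward; pixel columns grow to the right and rows downward; lengths in m; the calibration is good to about 2 mm. The wrist camera is an equidistant fisheye: a pixel r from the principal point sees the ray r / f radians off the axis. A picture is of the moment at which its call begins: read the wrist's pose just before it. camera_params takes no time and is no camera call; for the wrist camera it gives the pose at the moment of the call.
- close_job(): hands the job in, once; it reports no verdict.
The state is a dict: "time_s": time; "qpos": joint angles; "joint_vel": joint speeds; "joint_efforts": joint torques, N m; "ee_pos": TCP position; "ee_rot": TCP orientation; "contact_force": force on the tool from outside, world axes, zero at the start; "moment": the same for the moment, N m; "finger_gap": finger opening in m.
Only numpy, scipy, OpenCV 4.12 (cv2) and the standard library are available. Lean on these libraries where they do the work, as an engineer would, in place of code of your own. Each camera call takes 0.05 s, during which the arm holds its last target.

## Working session

There is one attempt and no reset: what is moved stays moved. The work goes in short steps, Python scripts to look and compute and a tool call to move; the robot and the scene stay as the last step left them, time stands still between calls to the robot, and variables do not carry over. Pictures are saved under pics/ and viewed, and the job is handed in when it is done.

Besides the shell and the picture viewer there is one more tool, called after ">>>" as name(argument=value, ...) on one line, values as JSON. play_rows: Moves the arm, as the interface text tells. Its arguments: {"type":"object","properties":{"offset":{"type":"array"},"twist":{"type":"array"},"fingers":{"type":"array"},"newtons":{"type":"number"}},"required":["offset","twist","fingers"]}

```bash
mkdir -p pics; ls; python3 - <<'E'
from cell import *
import cv2
for n in ["side","top","wrist"]:
    p=camera_params(n); im=camera(n)
    cv2.imwrite(f"pics/{n}0.png",cv2.cvtColor(im,cv2.COLOR_RGB2BGR))
    print(n,p["fx"],p["fy"],p["cx"],p["cy"]);print(p["extrinsics"])
s=state();print(s); print(finger_overhang)
E
```

```text
pics
side 480.4896843478173 480.4896843478173 268.02512072320883 190.27661058296675
[[-8.98976671e-01 -4.37995748e-01 -8.18610517e-04  5.38800479e-01]
 [-2.64861542e-01  5.45109155e-01 -7.95427164e-01  2.00588625e-01]
 [ 3.48839948e-01 -7.14853645e-01 -6.06048642e-01  1.10522626e+00]
 [ 0.00000000e+00  0.00000000e+00  0.00000000e+00  1.00000000e+00]]
top 424.42456828093987 424.42456828093987 252.35124845562953 190.52275007118655
[[ 0.0028541  -0.99987087 -0.01581442  0.00705302]
 [-0.99583687 -0.00140103 -0.09114254  0.61743601]
 [ 0.09110861  0.01600871 -0.99571228  1.22198302]
 [ 0.          0.          0.          1.        ]]
wrist 297.3186396354542 297.3186396354542 250.33224185015862 193.5542163215094
[[ 0.25884636  0.96591725 -0.00155752 -0.52479058]
 [ 0.93327776 -0.24968335  0.25816824 -0.03487654]
 [ 0.24898027 -0.06827951 -0.96609872  0.37747965]
 [ 0.          0.          0.          1.        ]]
{'time_s': 0.15, 'qpos': array([ 1.16970354e+00,  2.91144326e-01, -1.53947095e-01,  1.12668910e+00,
        1.13425727e-05,  1.43151806e+00]), 'joint_vel': array([-0.00180001, -0.00215027,  0.00147314, -0.00021962, -0.00035638,
       -0.00106577]), 'joint_efforts': array([ 1.55847159e-03, -5.37369096e+01,  3.31520855e+01,  1.14358330e-02,
       -1.24970043e-04,  3.92776414e-06]), 'ee_pos': array([0.13574396, 0.50681793, 0.23886981]), 'ee_rot': array([[-9.65921878e-01,  2.58833480e-01, -3.94697050e-04],
       [ 2.58833739e-01,  9.65921468e-01, -9.01657505e-04],
       [ 1.47867204e-04, -9.73091623e-04, -9.99999516e-01]]), 'contact_force': array([ 1.22002536,  0.05417395, -0.23459051]), 'moment': array([-0.01155281, -0.01260801,  0.00281042]), 'finger_gap': 0.08556541993671254}
0.008
```

View pics/top0.png

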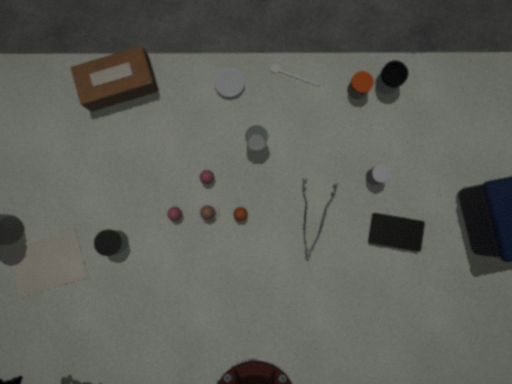

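View pics/side0.png

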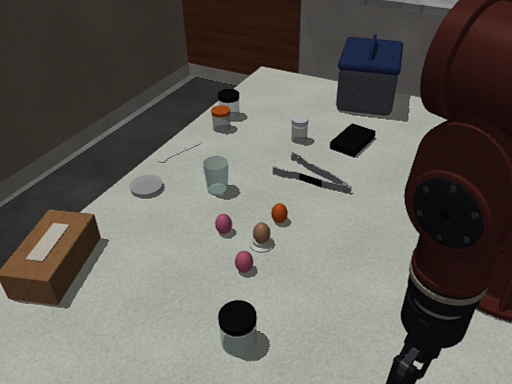

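View pics/wrist0.png

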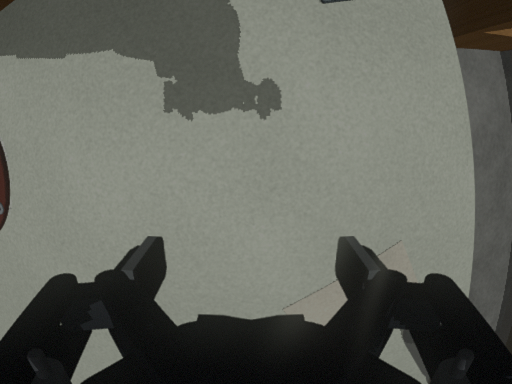

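```bash
cat > h.py <<'E'
import numpy as np,cv2
from cell import *
def ray(n,u,v,p=None):
    p=p or camera_params(n);E=np.array(p["extrinsics"]);R=E[:3,:3];t=E[:3,3]
    a=(u-p["cx"])/p["fx"];b=(v-p["cy"])/p["fy"]
    if n=="wrist":
        r=np.hypot(a,b);d=np.array([np.sin(r)*a/r,np.sin(r)*b/r,np.cos(r)]) if r>1e-9 else np.array([0,0,1.])
    else: d=np.array([a,b,1.])
    d=R.T@d;return -R.T@t,d/np.linalg.norm(d)
def onz(n,u,v,z,p=None):
    o,d=ray(n,u,v,p);return o+d*(z-o[2])/d[2]
def two(r1,r2):
    A=np.zeros((3,3));b=np.zeros(3)
    for o,d in (r1,r2):
        M=np.eye(3)-np.outer(d,d);A+=M;b+=M@o
    return np.linalg.solve(A,b)
E
python3 - <<'E'
import cv2,numpy as np
a=cv2.imread("pics/top0.png");b=cv2.imread("pics/side0.png")
c=[cv2.resize(x,(400,400),interpolation=cv2.INTER_CUBIC) for x in (a[160:240,160:240+0],a[170:270,270:370],b[190:290,210:310],b[135:235,265:365])]
o=cv2.convertScaleAbs(np.vstack([np.hstack(c[:2])]),alpha=1.5)
cv2.imwrite("pics/c0.png",o);cv2.imwrite("pics/c1.png",np.hstack(c[2:]))
E
```

```text
(no output)
```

View pics/c0.png

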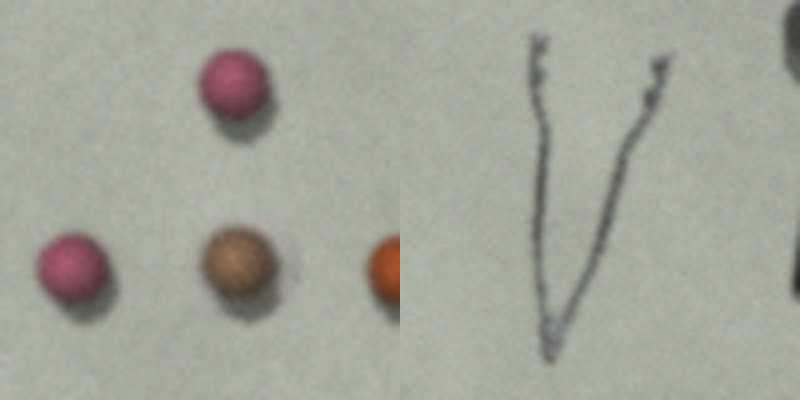

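View pics/c1.png

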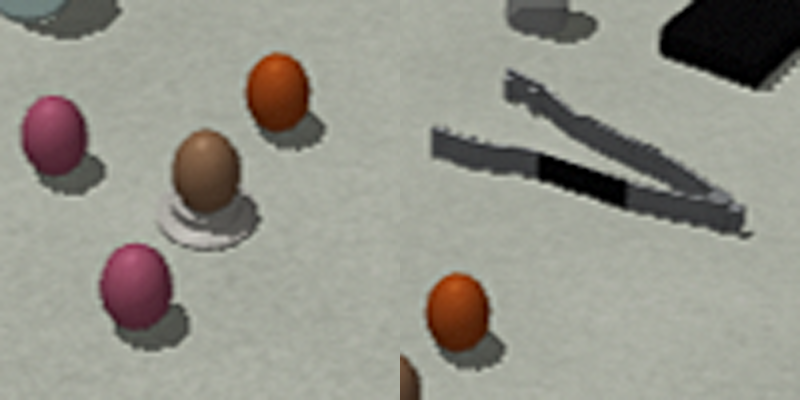

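```bash
python3 - <<'E'
from h import *
im=cv2.imread("pics/top0.png");sd=cv2.imread("pics/side0.png")
p=camera_params("top")
# tongs
g=im[165:270,290:348].astype(int).mean(2);bg=cv2.medianBlur(g.astype(np.uint8),41)
m=(g<bg-30).astype(np.uint8)
ys,xs=np.nonzero(m);print(len(xs))
P=np.array([onz("top",x+290,y+165,0.02,p)[:2] for x,y in zip(xs,ys)])
h=onz("top",307.3,259.5,.02,p)[:2]
l=onz("top",304.5,179,.02,p)[:2];r=onz("top",337,184,.02,p)[:2]
print("hinge",h,"tips",l,r,np.linalg.norm(l-h),np.linalg.norm(r-h),np.linalg.norm(l-r))
# symmetric axis: fit angle by moments: per-slice midpoints along axis
ax=((l+r)/2-h);L=np.linalg.norm(ax);ax/=L
for it in range(3):
    n=np.array([-ax[1],ax[0]])
    s=(P-h)@ax;t=(P-h)@n
    mid=[];ss=[]
    for a in np.arange(0.04,.22,.01):
        k=(s>a-.005)&(s<a+.005);u=t[k&(t>np.median(t[k]))]if 0 else t[k]
        c=(u.min()+u.max())/2;A=u[u>c].mean();B=u[u<c].mean();mid.append((A+B)/2);ss.append(a)
        if it==2:print(round(a,3),round((A-B)*1e3,1),round((A+B)*500,1),end=" | ")
    q=np.polyfit(ss,mid,1)
    ax=ax+q[0]*n;h=h+q[1]*n;ax/=np.linalg.norm(ax)
print("\nlen",(P-h).dot(ax).min(),(P-h).dot(ax).max(),"axis",ax,np.degrees(np.arctan2(ax[1],ax[0])))
smin,smax=(P-h).dot(ax).min(),(P-h).dot(ax).max()
mid=h+ax*(smin+smax)/2
print("centre of length",mid, "h",h+ax*smin,"front",h+ax*smax)
# eggs
for nm,img,n in(("top",im,"top"),("side",sd,"side")):
    hsv=cv2.cvtColor(img,cv2.COLOR_BGR2HSV)
    m=cv2.inRange(hsv,(0,60,30),(179,255,255))
    k,lab,st,ce=cv2.connectedComponentsWithStats(m)
    for i in range(1,k):
        if st[i,4]>60 and st[i,4]<900:print(nm,ce[i],st[i])
pt=two(ray("top",208,212.5),ray("side",262,233));print("egg",pt, onz("top",208,212.5,.036),onz("side",262,233,.036))
E
```

```text
269
hinge [ 0.41643089 -0.15231833] tips [ 0.65272137 -0.14613597] [ 0.63791559 -0.24203753] 0.2363713467401764 0.23896654420357857 0.09703772625983427
0.04 22.7 3.0 | 0.05 27.5 2.7 | 0.06 2.2 -14.3 | 0.07 39.0 2.3 | 0.08 43.0 1.5 | 0.09 46.9 2.1 | 0.1 48.6 1.3 | 0.11 50.2 1.2 | 0.12 52.9 0.9 | 0.13 54.4 0.8 | 0.14 55.7 0.5 | 0.15 57.7 0.1 | 0.16 60.9 0.3 | 0.17 66.5 -0.8 | 0.18 76.4 0.1 | 0.19 84.7 -0.4 | 0.2 86.3 0.2 | 0.21 91.0 -1.6 | 
len -0.001551197582125077 0.22957838065525332 axis [ 0.987181   -0.15960473] -9.183954170749772
centre of length [ 0.52881449 -0.17144698] h [ 0.41473112 -0.15300229] front [ 0.64289785 -0.18989167]
top [361.7718894   81.91013825] [350  71  24  23 434]
top [206.41538462 176.63076923] [200 171  13  13 130]
top [174.06766917 213.29323308] [168 207  13  13 133]
top [207.08759124 212.08029197] [201 206  13  13 137]
top [240.0308642  213.66049383] [233 207  15  15 162]
top [254.21237693 371.4092827 ] [218 361  73  23 711]
side [220.23444976 110.98564593] [211 105  20  13 209]
side [278.8984375  212.67578125] [271 203  17  20 256]
side [223.22265625 223.46484375] [216 214  16  20 256]
side [261.12408759 232.49635036] [253 222  17  21 274]
side [243.55115512 261.1320132 ] [235 251  18  22 303]
egg [0.55072874 0.13741013 0.03125233] [0.55212231 0.13751208 0.036     ] [0.54672292 0.14152692 0.036     ]
```

```bash
cat >> h.py <<'E'
def off(target,yawdeg):
    """tool-axes mm shift and twist to reach world target with tool x at yaw"""
    s=state();R=s["ee_rot"]
    o=R.T@(np.array(target)-s["ee_pos"])*1e3
    y=np.degrees(np.arctan2(R[1,0],R[0,0]));dy=(yawdeg-y+180)%360-180
    print("pos",s["ee_pos"].round(4),"yaw",round(y,2),"offset",o.round(1),"twist",round(-np.radians(dy),4),"t",s["time_s"],"gap",s["finger_gap"])
E
python3 -c "
from h import *
off([.531,-.173,.16],169.6)"
```

```text
pos [0.1357 0.5068 0.2389] yaw 165.0 offset [-557.8 -554.3   79.3] twist -0.0803 t 0.15 gap 0.08556541993671254
```

>>> play_rows(offset=[[-40,-40,0],[-80,-80,0],[-120,-120,0],[-160,-160,0],[-200,-200,0],[-240,-240,0],[-280,-280,0],[-320,-320,0]], twist=[0,0,0,0,0,0,-0.04,-0.08], fingers=[1,1,1,1,1,1,1,1], newtons=20)

```text
time_s: 1.15
ee_pos: [0.3627, 0.1134, 0.2394]
ee_rot: [[-0.984, 0.18, 0.001], [0.18, 0.984, 0.0], [-0.0, 0.0, -1.0]]
contact_force: [1.7, 1.2, 0.3]
finger_gap: 0.0854
```

```bash
python3 -c "
from h import *
off([.531,-.173,.16],169.6)"
```

```text
pos [0.3627 0.1134 0.2394] yaw 169.66 offset [-216.9 -251.6   79.4] twist 0.001 t 1.15 gap 0.0854065552188083
```

>>> play_rows(offset=[[-35,-40,10],[-70,-80,20],[-105,-120,35],[-140,-160,50],[-180,-205,65],[-217,-250,79],[-217,-250,79],[-217,-250,79]], twist=[0,0,0,0,0,0,0,0], fingers=[1,1,1,1,1,1,1,1])

```text
time_s: 2.15
ee_pos: [0.5297, -0.1696, 0.1598]
ee_rot: [[-0.983, 0.181, -0.001], [0.181, 0.983, 0.001], [0.002, 0.001, -1.0]]
contact_force: [-0.7, 0.6, -0.5]
finger_gap: 0.0854
```

```bash
python3 -c "
from h import *
off([.531,-.173,.16],169.6)
p=camera_params('wrist');im=camera('wrist')
cv2.imwrite('pics/w1.png',im[:,:,::-1]);cv2.imwrite('pics/t1.png',camera('top')[:,:,::-1])
import pickle;pickle.dump(p,open('w1.pkl','wb'))"
```

```text
pos [ 0.5297 -0.1696  0.1598] yaw 169.56 offset [-1.9 -3.1 -0.2] twist -0.0008 t 2.15 gap 0.08535902664815775
```

View pics/w1.png

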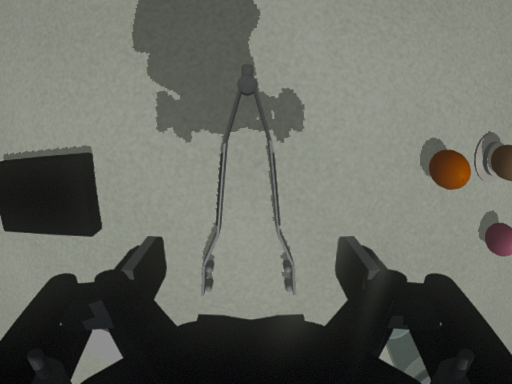

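```bash
python3 -c "
from h import *
import pickle
p=pickle.load(open('w1.pkl','rb'))
for z in(.026,.013):
  h=onz('wrist',247.5,66,z,p);hb=onz('wrist',247.5,80,z,p);l=onz('wrist',205.5,294,z,p);r=onz('wrist',292.5,293.5,z,p)
  m=(l+r)/2;print(z,h,hb,l,r,np.linalg.norm(l-r),np.linalg.norm(m-h),'mid',(m+h)/2,np.degrees(np.arctan2(*(m-h)[[1,0]])),np.degrees(np.arctan2(*(m-hb)[[1,0]])))
b=onz('wrist',0,0,0,p)
im=cv2.imread('pics/w1.png');cv2.imwrite('pics/w1c.png',cv2.resize(cv2.convertScaleAbs(im[50:310,180:320],alpha=1.8),None,fx=2.3,fy=2.3,interpolation=cv2.INTER_CUBIC))
print(camera_params('wrist')['extrinsics'])"
```

```text
0.026 [ 0.42191459 -0.15183068  0.026     ] [ 0.43459443 -0.15416725  0.026     ] [ 0.63897388 -0.23849278  0.026     ] [ 0.65523189 -0.14610899  0.026     ] 0.09380345568494229 0.22879598624514083 mid [ 0.53450874 -0.17206578  0.026     ] -10.18827884098037 -10.173185627908149
0.013 [ 0.41970822 -0.15154399  0.013     ] [ 0.43300316 -0.1539939   0.013     ] [ 0.64729717 -0.24241012  0.013     ] [ 0.66434386 -0.14554474  0.013     ] 0.09835391290060147 0.2398950053475915 mid [ 0.53776437 -0.17276071  0.013     ] -10.188278840980376 -10.173185627908152
[[ 1.79951260e-01  9.83675520e-01 -1.24844272e-04  7.04335724e-02]
 [ 9.50356406e-01 -1.73823185e-01  2.58085648e-01 -5.47571380e-01]
 [ 2.53850833e-01 -4.65614840e-02 -9.66122033e-01  1.58712817e-01]
 [ 0.00000000e+00  0.00000000e+00  0.00000000e+00  1.00000000e+00]]
```

View pics/w1c.png

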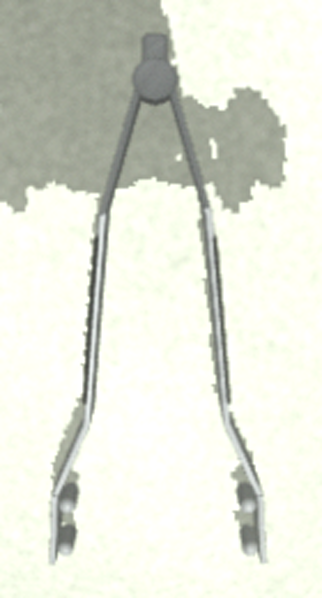

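```bash
python3 -c "
from h import *
import pickle
p=pickle.load(open('w1.pkl','rb'))
f=lambda x,y,z=.026:onz('wrist',180+x/2.3,50+y/2.3,z,p)
for z in (.026,.022):
  h=f(155,78,z);l=f(66.5,518,z);r=f(248.5,517,z);j=(l+r)/2
  s1=(f(98,237,z)+f(211,237,z))/2;s2=(f(84,400,z)+f(226,400,z))/2
  print(h,j,np.linalg.norm(j-h),(h+j)/2,'sleeve mid',(s1+s2)/2,np.linalg.norm(s1-s2))
off([.534,-.1725,.06],169.8)
"
```

```text
[ 0.43809208 -0.15491042  0.026     ] [ 0.62334855 -0.18841751  0.026     ] 0.18826227748232563 [ 0.53072032 -0.17166397  0.026     ] sleeve mid [ 0.53314098 -0.17270173  0.026     ] 0.06837384498013921
[ 0.43765467 -0.15486818  0.022     ] [ 0.62567634 -0.18887541  0.022     ] 0.19107234105211138 [ 0.5316655  -0.17187179  0.022     ] sleeve mid [ 0.5341223  -0.17292504  0.022     ] 0.06939441507774087
pos [ 0.5299 -0.169   0.1606] yaw 169.63 offset [ -4.7  -2.8 100.6] twist -0.0029 t 2.25 gap 0.08505145892382356
```

>>> play_rows(offset=[[-4,-3,30],[-4,-3,60],[-4,-3,90],[-4,-3,115],[-4,-3,125],[-4,-3,125]], twist=[-0.003,-0.003,-0.003,-0.003,-0.003,-0.003], fingers=[1,1,1,1,1,1])

```text
time_s: 3.0
ee_pos: [0.5336, -0.173, 0.0356]
ee_rot: [[-0.984, 0.177, -0.0], [0.177, 0.984, 0.0], [0.0, 0.0, -1.0]]
contact_force: [0.3, 0.3, -0.0]
finger_gap: 0.0852
```

```bash
python3 -c "
from h import *
off([.533,-.1725,.007],169.8)
cv2.imwrite('pics/w2.png',camera('wrist')[:,:,::-1]);cv2.imwrite('pics/s2.png',camera('side')[:,:,::-1])
off([.533,-.1725,.007],169.8)"
```

```text
pos [ 0.5336 -0.173   0.0356] yaw 169.8 offset [ 0.7  0.4 28.6] twist 0.0 t 3.0 gap 0.08522894855152047
pos [ 0.5344 -0.1736  0.0364] yaw 169.78 offset [ 1.7  0.8 29.4] twist -0.0003 t 3.1 gap 0.08572453721114941
```

View pics/w2.png

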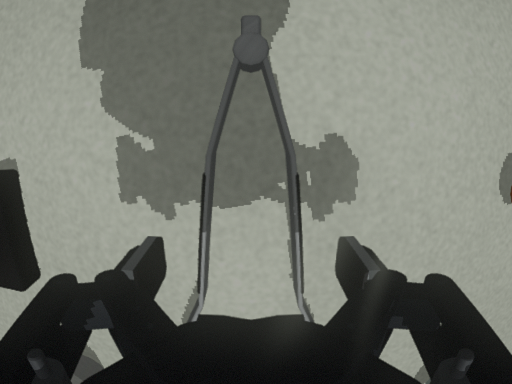

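>>> play_rows(offset=[[1,0,12],[1,0,22],[1,0,29],[1,0,29],[1,0,29],[1,0,29],[1,0,29],[1,0,29]], twist=[0,0,0,0,0,0,0,0], fingers=[1,1,1,0.85,0.7,0.6,0.59,0.59], newtons=20)

```text
time_s: 4.1
ee_pos: [0.5337, -0.1737, 0.0074]
ee_rot: [[-0.984, 0.178, 0.002], [0.178, 0.984, -0.001], [-0.002, -0.0, -1.0]]
contact_force: [-0.3, 1.2, 6.2]
finger_gap: 0.0503
```

```bash
python3 -c "
from h import *
off([.533,-.1725,.007],169.8);print(state()['contact_force'])
cv2.imwrite('pics/w3.png',camera('wrist')[:,:,::-1]);cv2.imwrite('pics/s3.png',camera('side')[:,:,::-1])"
```

```text
pos [ 0.5337 -0.1737  0.0074] yaw 169.76 offset [0.9 1.1 0.4] twist -0.0007 t 4.1 gap 0.05033840907416076
[-0.27799307  1.17771125  6.15721736]
```

View pics/w3.png

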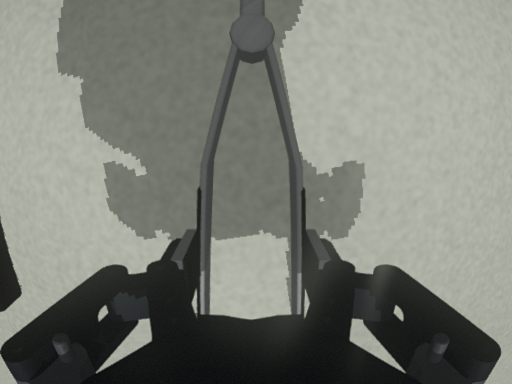

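View pics/s3.png

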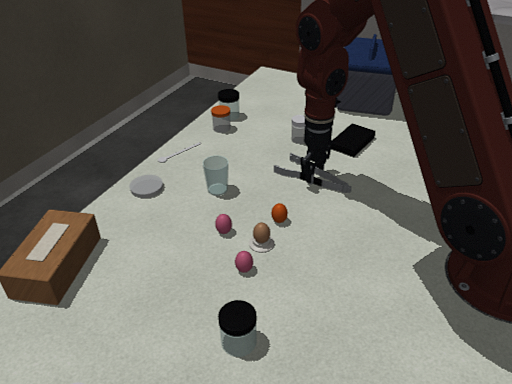

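>>> play_rows(offset=[[0,0,-5],[0,0,-15],[0,0,-30],[0,0,-50],[0,0,-75],[0,0,-100],[0,0,-120],[0,0,-120]], twist=[0,0,0,0,0,0,0,0], fingers=[0.585,0.585,0.585,0.585,0.585,0.585,0.585,0.585])

```text
time_s: 5.2
ee_pos: [0.5339, -0.174, 0.1284]
ee_rot: [[-0.984, 0.178, 0.003], [0.178, 0.984, -0.002], [-0.004, -0.001, -1.0]]
contact_force: [-0.5, 0.3, -0.8]
finger_gap: 0.0502
```

```bash
python3 -c "
from h import *
print(state()['contact_force'],state()['moment'])
cv2.imwrite('pics/w4.png',camera('wrist')[:,:,::-1]);cv2.imwrite('pics/s4.png',camera('side')[:,:,::-1])
off([.533,-.1725,.007],169.8)"
```

```text
[-0.4515865   0.29818614 -0.77548358] [0.02799034 0.0792323  0.02644747]
pos [ 0.5327 -0.1734  0.1263] yaw 169.76 offset [ -0.2   0.9 119.3] twist -0.0008 t 5.3 gap 0.050319727606443015
```

View pics/w4.png

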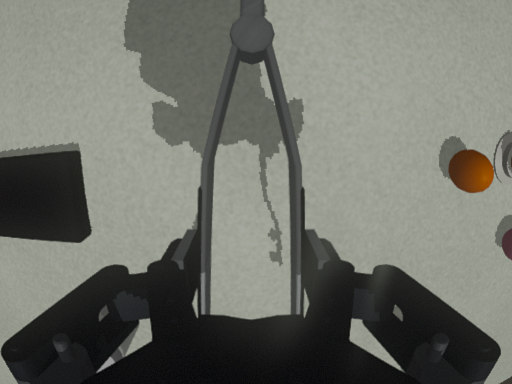

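View pics/s4.png

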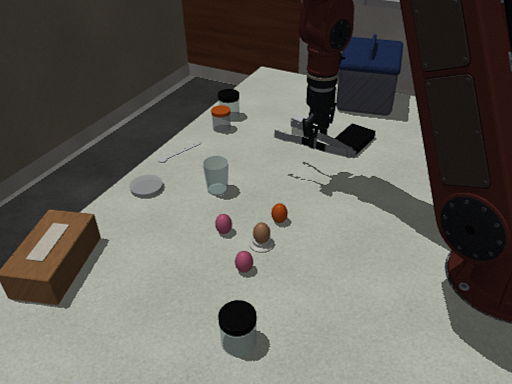

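```bash
python3 -c "
from h import *
print('egg',two(ray('top',207.1,212),ray('side',261.1,232.4)),onz('top',207.1,212,.036),onz('side',261.1,232.4,.036))
off([.60,.04,.23],180)"
```

```text
egg [0.55204669 0.13965936 0.03455779] [0.553575   0.14016176 0.036     ] [0.54967059 0.14054987 0.036     ]
pos [ 0.5327 -0.1734  0.1263] yaw 169.76 offset [ -28.3  221.9 -103.7] twist -0.1788 t 5.3 gap 0.050319727606443015
```

>>> play_rows(offset=[[-2,15,-15],[-6,40,-35],[-10,70,-55],[-15,105,-75],[-20,140,-95],[-24,175,-104],[-28,205,-104],[-28,222,-104]], twist=[-0.01,-0.03,-0.06,-0.09,-0.12,-0.15,-0.17,-0.18], fingers=[0.585,0.585,0.585,0.585,0.585,0.585,0.585,0.585])

```text
time_s: 6.3
ee_pos: [0.5998, 0.0423, 0.2304]
ee_rot: [[-1.0, -0.004, -0.0], [-0.004, 1.0, 0.0], [0.0, 0.0, -1.0]]
contact_force: [-0.1, 0.5, -1.4]
finger_gap: 0.05
```

```bash
python3 -c "
from h import *
import pickle
p=camera_params('wrist');im=camera('wrist')
cv2.imwrite('pics/w5.png',im[:,:,::-1]);pickle.dump(p,open('w5.pkl','wb'));print(p['extrinsics'])
print(camera_params('wrist')['extrinsics'])
cv2.imwrite('pics/t5.png',camera('top')[:,:,::-1])
off([.60,.04,.23],180)"
```

```text
[[-3.50187202e-03  9.99993865e-01  7.78708321e-05 -4.02753758e-02]
 [ 9.66168906e-01  3.36333852e-03  2.57888220e-01 -6.12261709e-01]
 [ 2.57886376e-01  9.78327918e-04 -9.66174756e-01  2.13843694e-01]
 [ 0.00000000e+00  0.00000000e+00  0.00000000e+00  1.00000000e+00]]
[[-4.39674887e-03  9.99989962e-01  8.62668866e-04 -4.10833949e-02]
 [ 9.66211570e-01  4.02590403e-03  2.57718829e-01 -6.12188661e-01]
 [ 2.57712769e-01  1.96664561e-03 -9.66219572e-01  2.13737326e-01]
 [ 0.00000000e+00  0.00000000e+00  0.00000000e+00  1.00000000e+00]]
pos [0.5995 0.0419 0.2301] yaw -179.8 offset [-0.5 -1.9  0.1] twist 0.0036 t 6.4 gap 0.05032017605350951
```

View pics/w5.png

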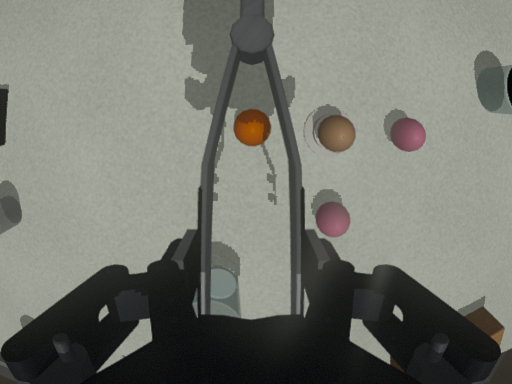

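View pics/t5.png

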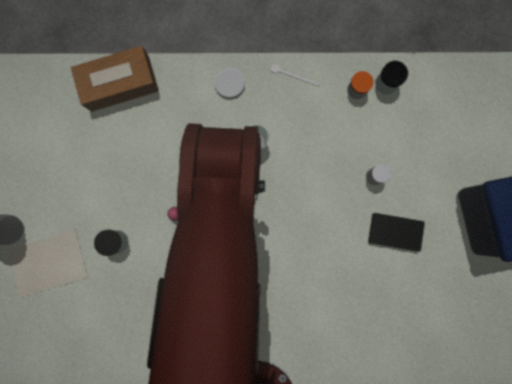

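```bash
python3 - <<'E'
from h import *
import pickle
p=pickle.load(open('w5.pkl','rb'));im=cv2.imread('pics/w5.png')
hsv=cv2.cvtColor(im,cv2.COLOR_BGR2HSV);m=cv2.inRange(hsv,(0,60,30),(179,255,255))
k,lab,st,ce=cv2.connectedComponentsWithStats(m)
for i in range(1,k):
    if st[i,4]>300:
        c=cv2.fitEllipse(cv2.findContours((lab==i).astype(np.uint8),0,1)[0][0])[0]
        print(c,st[i],onz('wrist',*c,.036,p),onz('wrist',*c,.0285,p))
z=.2304+.006+.013
for y in (30,34,38): print(onz('wrist',252,y,z,p))
E
```

```text
(251.82659912109375, 127.03439331054688) [ 233  109   38   37 1103] [0.54844769 0.04383196 0.036     ] [0.54872594 0.04387092 0.0285    ]
(336.134765625, 132.94065856933594) [ 318  115   37   37 1062] [0.55274372 0.13912726 0.036     ] [0.55312005 0.14134186 0.0285    ]
(409.0750732421875, 134.56240844726562) [394 118  32  33 810] [0.54917852 0.23483731 0.036     ] [0.54947346 0.23923702 0.0285    ]
(331.9960021972656, 219.92550659179688) [316 203  34  34 838] [0.65651331 0.1410454  0.036     ] [0.65925875 0.14330379 0.0285    ]
(486.1531066894531, 323.6657409667969) [464 307  41  40 702] [0.88190632 0.49786746 0.036     ] [0.88979758 0.50827226 0.0285    ]
[0.50199972 0.04265437 0.2494    ]
[0.5036789  0.04265934 0.2494    ]
[0.50534534 0.04266435 0.2494    ]
```

```bash
python3 -c "
from h import *
off([.4515,.1395,.13],180)"
```

```text
pos [0.5995 0.0419 0.2301] yaw -179.8 offset [147.6  98.1 100.3] twist 0.0036 t 6.4 gap 0.05032017605350951
```

>>> play_rows(offset=[[15,10,0],[40,27,0],[70,47,10],[100,67,30],[125,83,55],[140,93,80],[148,98,100],[148,98,100]], twist=[0.004,0.004,0.004,0.004,0.004,0.004,0.004,0.004], fingers=[0.585,0.585,0.585,0.585,0.585,0.585,0.585,0.585])

```text
time_s: 7.4
ee_pos: [0.45, 0.1373, 0.1294]
ee_rot: [[-1.0, 0.003, -0.003], [0.003, 1.0, -0.001], [0.003, -0.001, -1.0]]
contact_force: [0.4, 0.3, -0.3]
finger_gap: 0.0499
```

```bash
python3 -c "
from h import *
off([.4515,.1395,.13],180)
im=camera('side')[:,:,::-1];cv2.imwrite('pics/s6.png',im)
cv2.imwrite('pics/s6c.png',cv2.resize(im[130:280,190:390],(800,600),interpolation=cv2.INTER_CUBIC))
im=camera('top')[:,:,::-1];cv2.imwrite('pics/t6.png',im)
cv2.imwrite('pics/w6.png',camera('wrist')[:,:,::-1])
off([.4515,.1395,.13],180)"
```

```text
pos [0.45   0.1373 0.1294] yaw 179.82 offset [-1.5  2.2 -0.6] twist -0.0031 t 7.4 gap 0.0499094342775578
pos [0.4527 0.1374 0.1312] yaw 179.8 offset [1.2 2.  1.2] twist -0.0035 t 7.55 gap 0.04987171330670223
```

View pics/s6c.png

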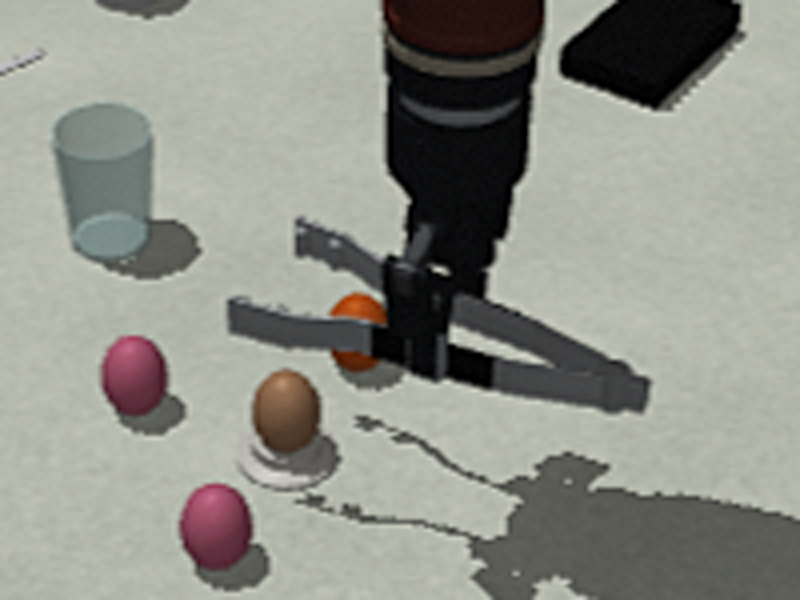

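View pics/t6.png

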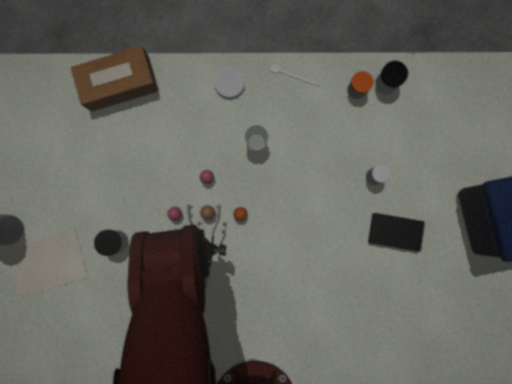

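View pics/w6.png

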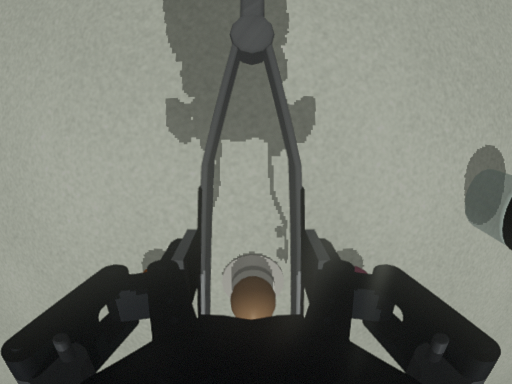

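```bash
python3 - <<'E'
from h import *
def ony(u,v,y):
    o,d=ray('side',u,v);return o+d*(y-o[1])/d[1]
f=lambda x,y:(190+x/4-.4,130+y/4-.4)
tcp=np.array([.4515,.1373,.1303])
for dy in(.044,.047):
  for q in((229,297),(229,333)): print('near',dy,ony(*f(*q),tcp[1]+dy)-tcp)
  for q in((296,219),(296,256)): print('far',-dy,ony(*f(*q),tcp[1]-dy)-tcp)
for q in((372,346),(493,369)): print('sleeve mid edges',ony(*f(*q),tcp[1]+.027)-tcp)
for q in((432,378),): print('pad tip',ony(*f(*q),tcp[1]+.03)-tcp)
E
python3 -c "
import cv2
im=cv2.imread('pics/t6.png');cv2.imwrite('pics/t6c.png',cv2.convertScaleAbs(cv2.resize(im[185:265,160:260],(800,640)[:2],interpolation=cv2.INTER_CUBIC)[:600],alpha=1.5))"
```

```text
near 0.044 [0.11238564 0.044      0.0199596 ]
near 0.044 [ 0.11321782  0.044      -0.00675265]
far -0.044 [ 0.11401508 -0.044       0.01530569]
far -0.044 [ 0.11421505 -0.044      -0.01268264]
near 0.047 [0.11070525 0.047      0.0227317 ]
near 0.047 [ 0.11153402  0.047      -0.00387159]
far -0.047 [ 0.11552183 -0.047       0.0128129 ]
far -0.047 [ 0.11572253 -0.047      -0.01527741]
sleeve mid edges [0.0313504 0.027     0.0009465]
sleeve mid edges [-0.04079267  0.027       0.01137148]
pad tip [-0.00672009  0.03       -0.00585732]
```

View pics/t6c.png

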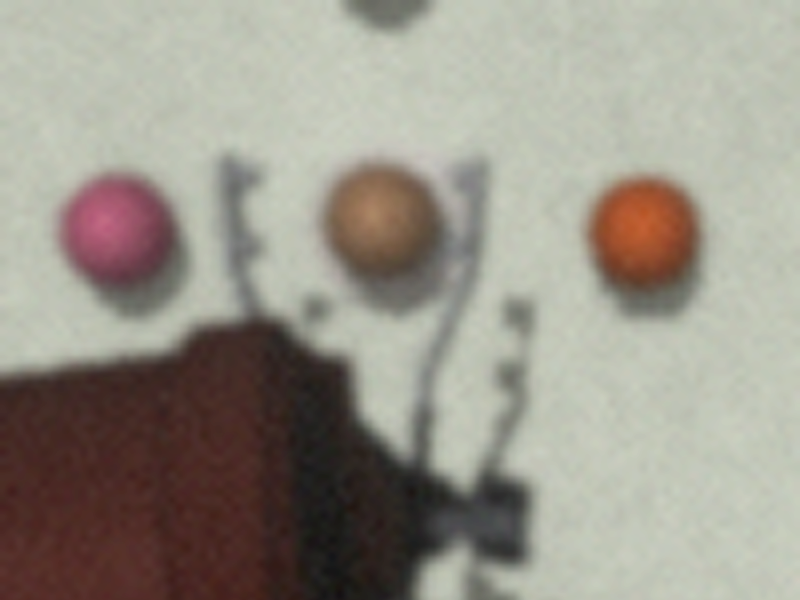

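```bash
python3 - <<'E'
from h import *
f=lambda x,y:(160+x/8-.45,185+y/8-.45)
for z in(.149,.14):
  a=onz('top',*f(228,211),z);b=onz('top',*f(478,212),z);print(z,a,b,(a+b)/2)
print(onz('top',*f(383,220),.036))
off([.4535,.1395,.13],180)
E
```

```text
0.149 [0.55174273 0.17699538 0.149     ] [0.55159164 0.09391992 0.149     ] [0.55166719 0.13545765 0.149     ]
0.14 [0.55212887 0.17850567 0.14      ] [0.55197658 0.09476509 0.14      ] [0.55205272 0.13663538 0.14      ]
[0.55343124 0.13920962 0.036     ]
pos [0.4527 0.1374 0.1312] yaw 179.8 offset [-0.8  2.1  1.2] twist -0.0035 t 7.55 gap 0.04987171330670223
```

>>> play_rows(offset=[[-1,2,5],[-1.5,2.5,20],[-1.5,2.5,38],[-1.5,2.5,45],[-1.5,2.5,45],[-1.5,2.5,45]], twist=[-0.003,-0.003,-0.003,-0.003,-0.003,-0.003], fingers=[0.585,0.585,0.585,0.585,0.585,0.585])

```text
time_s: 8.3
ee_pos: [0.4537, 0.1404, 0.0859]
ee_rot: [[-1.0, -0.0, 0.001], [-0.0, 1.0, 0.0], [-0.001, 0.0, -1.0]]
contact_force: [0.2, -0.7, -0.0]
finger_gap: 0.05
```

```bash
python3 -c "
from h import *
off([.454,.140,.032],180)
im=camera('top')[:,:,::-1]
cv2.imwrite('pics/t7c.png',cv2.convertScaleAbs(cv2.resize(im[185:260,160:260],(800,600),interpolation=cv2.INTER_CUBIC),alpha=1.5))
im=camera('side')[:,:,::-1]
cv2.imwrite('pics/s7c.png',cv2.resize(im[150:300,190:390],(800,600),interpolation=cv2.INTER_CUBIC))
off([.454,.140,.032],180)"
```

```text
pos [0.4537 0.1404 0.0859] yaw -179.99 offset [-0.2 -0.4 53.9] twist 0.0001 t 8.3 gap 0.04996812315017484
pos [0.4537 0.1404 0.0859] yaw -179.99 offset [-0.3 -0.4 53.9] twist 0.0002 t 8.4 gap 0.04979129092203151
```

View pics/t7c.png

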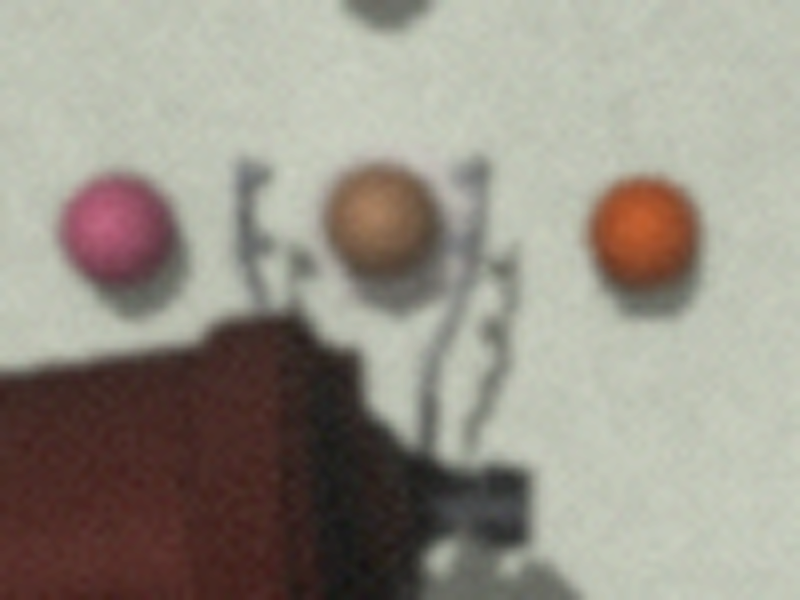

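View pics/s7c.png

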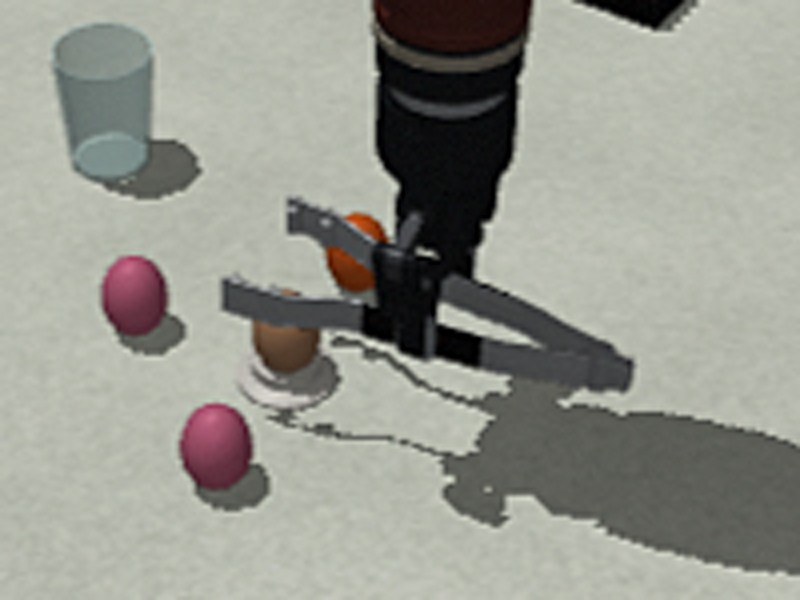

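```bash
python3 - <<'E'
from h import *
f=lambda x,y:(160+x/8-.45,185+y/8-.45)
for z in(.104,.095): print(z,onz('top',*f(364.5,208),z))
print(onz('top',*f(383,221),.036))
E
```

```text
0.104 [0.55481041 0.13736224 0.104     ]
0.095 [0.5552053 0.1385093 0.095    ]
[0.55306658 0.13920505 0.036     ]
```

>>> play_rows(offset=[[0.5,0.5,5],[1,0.5,15],[1,0.5,27],[1,0.5,39],[1,0.5,48],[1,0.5,54],[1,0.5,54],[1,0.5,54]], twist=[0,0,0,0,0,0,0,0], fingers=[0.585,0.585,0.585,0.585,0.585,0.585,0.585,0.585])

```text
time_s: 9.4
ee_pos: [0.4525, 0.1409, 0.0315]
ee_rot: [[-1.0, -0.0, 0.0], [-0.0, 1.0, 0.0], [-0.0, 0.0, -1.0]]
contact_force: [-0.6, 0.3, -0.9]
finger_gap: 0.0499
```

```bash
python3 -c "
from h import *
off([.454,.140,.032],180);print(state()['contact_force'])
im=camera('top')[:,:,::-1]
cv2.imwrite('pics/t8c.png',cv2.convertScaleAbs(cv2.resize(im[185:260,160:260],(800,600),interpolation=cv2.INTER_CUBIC),alpha=1.5))
im=camera('side')[:,:,::-1]
cv2.imwrite('pics/s8c.png',cv2.resize(im[150:300,190:390],(800,600),interpolation=cv2.INTER_CUBIC))
off([.454,.140,.032],180)"
```

```text
pos [0.4525 0.1409 0.0315] yaw -179.99 offset [-1.5 -0.9 -0.5] twist 0.0002 t 9.4 gap 0.04987996867259161
[-0.57600501  0.29291874 -0.85726213]
pos [0.4525 0.1409 0.0316] yaw -179.99 offset [-1.5 -0.9 -0.4] twist 0.0002 t 9.5 gap 0.050065155376778324
```

View pics/t8c.png

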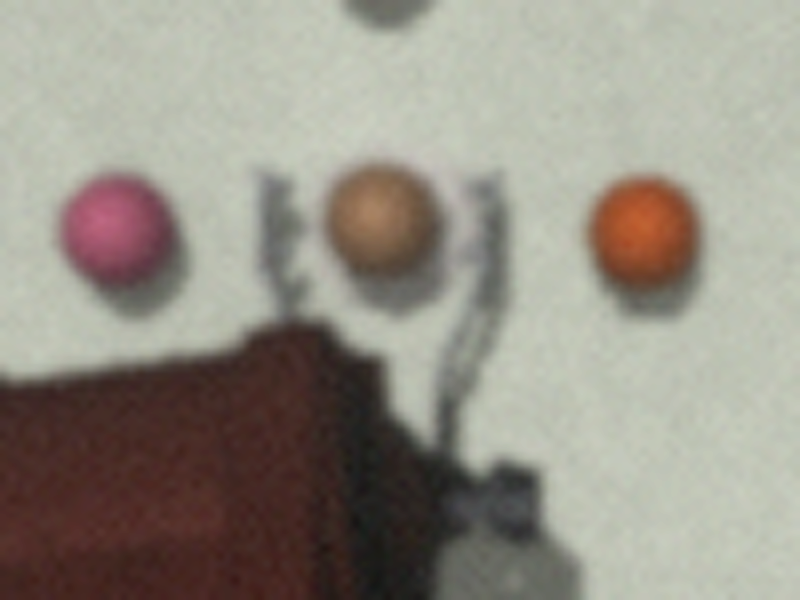

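View pics/s8c.png

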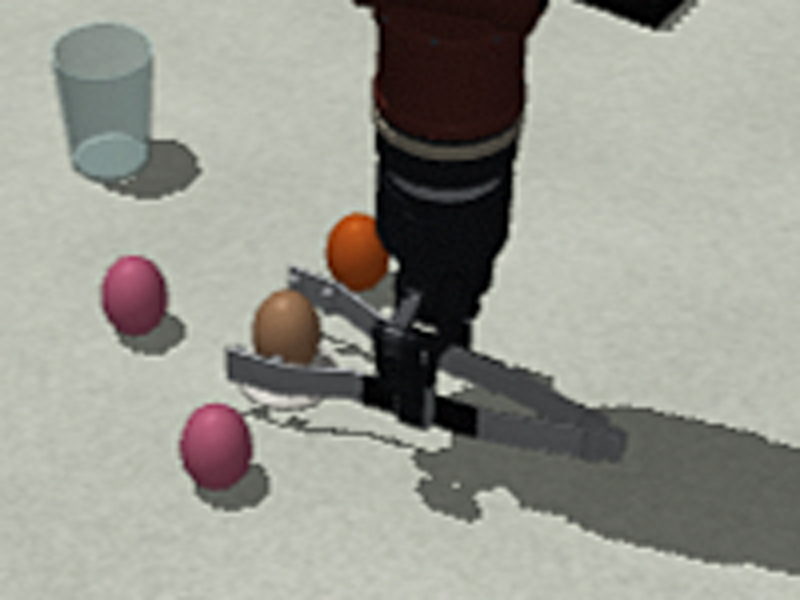

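>>> play_rows(offset=[[0,0,0],[0,0,0],[0,0,0],[0,0,0],[0,0,0],[0,0,0],[0,0,0],[0,0,0]], twist=[0,0,0,0,0,0,0,0], fingers=[0.55,0.52,0.49,0.46,0.44,0.42,0.4,0.35], newtons=25)

```text
time_s: 10.5
ee_pos: [0.4522, 0.1407, 0.0314]
ee_rot: [[-1.0, 0.0, 0.0], [0.0, 1.0, -0.0], [-0.0, -0.0, -1.0]]
contact_force: [-0.8, -3.5, 0.4]
finger_gap: 0.0349
```

```bash
python3 -c "
from h import *
off([.454,.140,.032],180);print(state()['contact_force'])
im=camera('top')[:,:,::-1]
cv2.imwrite('pics/t9c.png',cv2.convertScaleAbs(cv2.resize(im[185:260,160:260],(800,600),interpolation=cv2.INTER_CUBIC),alpha=1.5))
im=camera('side')[:,:,::-1]
cv2.imwrite('pics/s9c.png',cv2.resize(im[150:300,190:390],(800,600),interpolation=cv2.INTER_CUBIC))
off([.454,.140,.032],180)"
```

```text
pos [0.4522 0.1407 0.0314] yaw 180.0 offset [-1.8 -0.7 -0.6] twist -0.0 t 10.5 gap 0.03494882397967207
[-0.75697424 -3.53820381  0.36938411]
pos [0.4522 0.1407 0.0313] yaw 180.0 offset [-1.8 -0.7 -0.7] twist -0.0001 t 10.6 gap 0.03491663868295853
```

View pics/t9c.png

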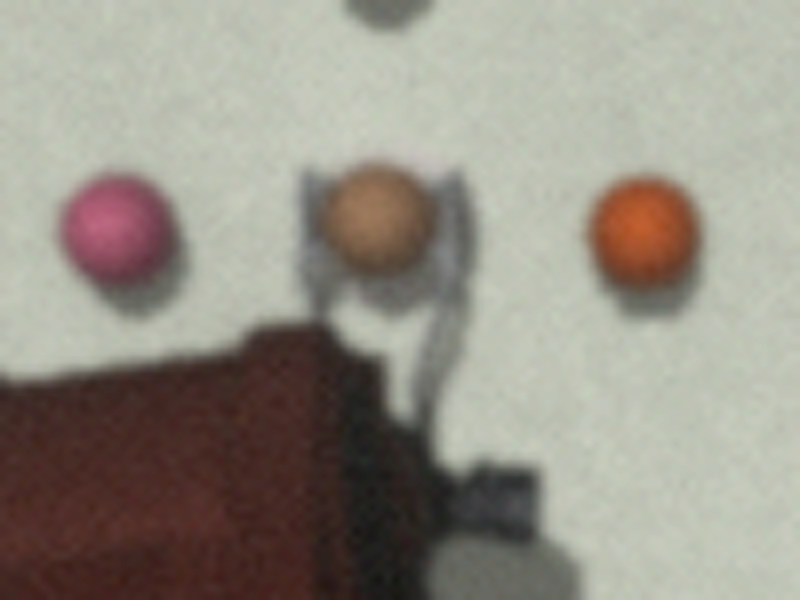

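View pics/s9c.png

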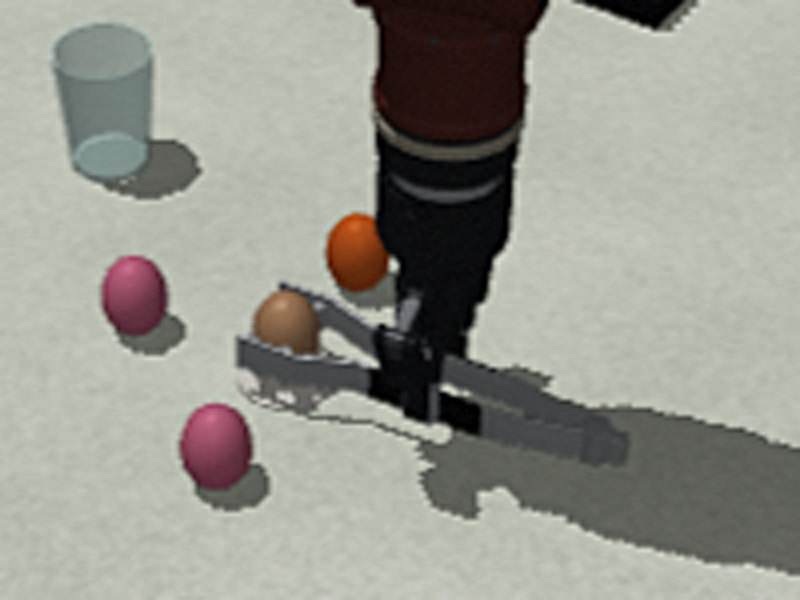

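>>> play_rows(offset=[[0,0,0],[0,0,0],[0,0,0],[0,0,-3],[0,0,-8],[0,0,-15],[0,0,-24],[0,0,-30]], twist=[0,0,0,0,0,0,0,0], fingers=[0.3,0.28,0.28,0.28,0.28,0.28,0.28,0.28], newtons=28)

```text
time_s: 11.6
ee_pos: [0.4525, 0.141, 0.0621]
ee_rot: [[-1.0, -0.0, 0.001], [-0.0, 1.0, 0.0], [-0.001, 0.0, -1.0]]
contact_force: [0.4, -0.9, -1.5]
finger_gap: 0.035
```

```bash
python3 -c "
from h import *
print(state()['contact_force'])
im=camera('side')[:,:,::-1]
cv2.imwrite('pics/s10c.png',cv2.resize(im[150:300,190:390],(800,600),interpolation=cv2.INTER_CUBIC))
off([.454,.140,.032],180)"
```

```text
[ 0.41197328 -0.89224195 -1.54561488]
pos [0.4529 0.141  0.0626] yaw -179.98 offset [-1.1 -1.1 30.6] twist 0.0003 t 11.65 gap 0.03502722489244455
```

View pics/s10c.png

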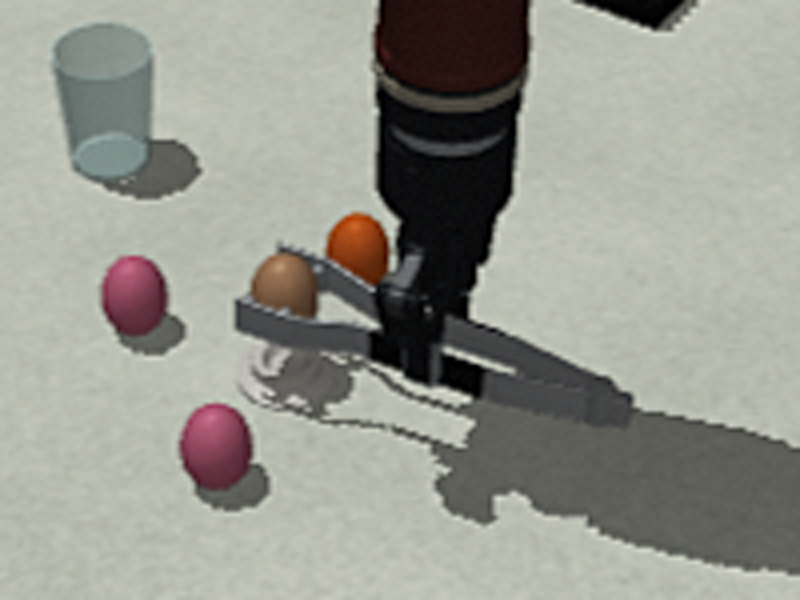

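The egg is rising with the jaws (crop (285,285)) and the stand is left empty. I'll keep lifting it straight up.

>>> play_rows(offset=[[0,0,-8],[0,0,-22],[0,0,-42],[0,0,-65],[0,0,-88],[0,0,-108],[0,0,-122],[0,0,-130]], twist=[0,0,0,0,0,0,0,0], fingers=[0.28,0.28,0.28,0.28,0.28,0.28,0.28,0.28])

```text
time_s: 12.65
ee_pos: [0.4524, 0.1409, 0.1922]
ee_rot: [[-1.0, -0.0, 0.001], [-0.0, 1.0, 0.0], [-0.001, 0.0, -1.0]]
contact_force: [-0.5, 0.4, -1.8]
finger_gap: 0.0351
```

>>> play_rows(offset=[[0,0,-8],[0,0,-20],[0,0,-30],[0,0,-35],[0,0,-35],[0,0,-35],[0,0,-35],[0,0,-35]], twist=[0,0,0,0,0,0,0,0], fingers=[0.28,0.28,0.28,0.28,0.28,0.28,0.28,0.28])

```text
time_s: 13.65
ee_pos: [0.4521, 0.1408, 0.2261]
ee_rot: [[-1.0, -0.0, -0.0], [-0.0, 1.0, -0.0], [0.0, -0.0, -1.0]]
contact_force: [0.0, -0.5, -1.9]
finger_gap: 0.0351
```

>>> play_rows(offset=[[0,0,0],[0,0,0],[0,0,0],[0,0,0],[0,0,0],[0,0,0],[0,0,0],[0,0,0]], twist=[0,0,0,0,0,0,0,0], fingers=[0.28,0.28,0.28,0.28,0.28,0.28,0.28,0.28])

```text
time_s: 14.65
ee_pos: [0.4522, 0.1409, 0.2263]
ee_rot: [[-1.0, -0.0, -0.0], [-0.0, 1.0, -0.0], [0.0, -0.0, -1.0]]
contact_force: [0.0, -0.6, -1.3]
finger_gap: 0.0347
```

```bash
python3 -c "
from h import *
s=state();print(s['contact_force'],abs(s['joint_vel']).max())
im=camera('side')[:,:,::-1];cv2.imwrite('pics/s11.png',im)
im=camera('top')[:,:,::-1];cv2.imwrite('pics/t11.png',im)
off([.454,.140,.032],180)"
```

```text
[ 0.03291255 -0.64084525 -1.25479681] 0.002243482697975583
pos [0.4522 0.1409 0.2263] yaw -179.99 offset [ -1.8  -0.9 194.3] twist 0.0002 t 14.75 gap 0.03468576933702546
```

View pics/s11.png

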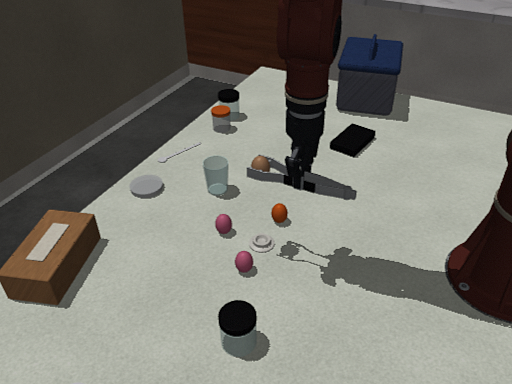

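View pics/t11.png

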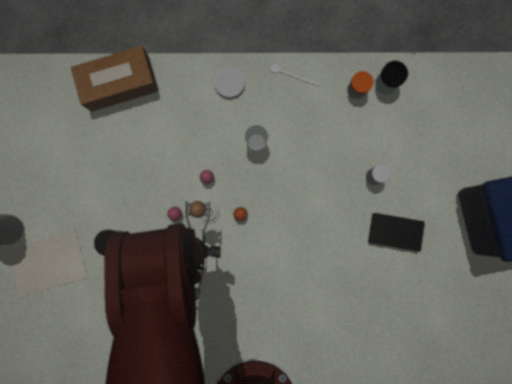

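```bash
python3 -c "
from h import *
print(two(ray('top',198,209),ray('side',261,164)))
print(close_job())"
```

```text
[0.55123847 0.1374067  0.23565934]
the job is handed in; nothing more can be done
None
```

The brown egg is out of its stand, held in the closed tongs well clear of the table. I handed the job in at about 15 s of the 48 s limit.

- **What I did:** I gripped the tongs across both sleeves at 50 mm and carried them with the jaws wide. I brought the jaws down on either side of the egg, squeezed with a 25 N grip (28 N for the lift) and raised it straight up.
- **Height:** triangulated from the top and side views, the egg's middle is about 0.235 m up. That puts its underside at about 0.205 m, against the 0.15 m asked for.
- **Grip and stillness:** the opening held at about 35 mm, with joint speeds near zero (0.002 rad/s). The force reading went from about -0.9 N to between -1.3 and -1.9 N; the egg's weight is about 0.5 N.
- **Surroundings:** in the last pictures the stand is empty. The look-alike eggs, beaker, jars and case look unmoved by eye; I did not measure them.

**Disagreements:**
- The side and top cameras differed by about 4 mm in x on the egg. I settled it by comparing jaws and egg within the same picture.
- The opening on the egg was 35 mm, not the 36 mm given.
- I saw about 6 N upward on the tool while gripping the tongs on the table; it was gone after lifting.

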